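# Mount the lamp on the viewing box by its keyhole

### The arm

A 6-joint arm with a two-finger parallel gripper is mounted at the origin on the work surface. World frame = base frame: x ahead of the robot, y to its left, z up, the work surface at z = 0. Lengths are in m, angles in rad, forces in N, time in s.
With the tool pointing down it reaches from about 0.4 to 0.825 m from the base axis. Payload 7 kg.
Tool frame: the origin (TCP) lies on the centre line of the jaws, within the pads' length; the fingertips stand 11 mm ahead of it and the grasp point (between the pads) lies 8 mm behind it; z points along the fingers, y is the direction in which the jaws open and shut (so a half turn about z gives the same grasp; the last joint's range is limited). The gripper opens to 88 mm and grips with 3 to 60 N. Pads are 19 mm wide; open, the fingers measure 130 mm over their backs; the gripper's body (78 mm by 193 mm) begins 47 mm behind the grasp point.
Start: joints at [1.511, 0.359, 0.012, 0, -1.224, -0.288], TCP at [0.23, 0.635, 0.238] pointing down, gripper open.
Joint ranges: [-3.07, 3.07], [-1.43, 2.12], [-1.02, 1.25], [-3.03, 1.67], [-3.05, -0], [-3.03, 3.03]. Speed limits (rad/s): [2.39, 2.39, 3.01, 3.14, 3.14, 3.14].

### API

Orientations are given as [roll, pitch, yaw] about the fixed x, y, z axes, in that order (R = Rz(yaw) Ry(pitch) Rx(roll)).
In Python, from station import * gives the robot as it stands.
- The arm moves only by the tool play_rows, never from a script. Its argument "targets" is a list of rows, each a list of 7 numbers: the turn, a rotation vector about the world's x, y, z in rad, then the shift along the world's x, y, z in m, then the opening, from 0 (shut) to 1 (fully open). A call has 1 to 12 rows; each row shifts and turns the pose as measured when the row begins; what a row does not reach is not made up. A row lasts 1/8 s, in which the tool goes at most 62.5 mm and 10.7 degrees, less where a joint would pass 70% of its speed; a pose out of reach is approached as far as the arm can. A call is refused whole if a number of a shift passes 0.0625 or a number of a turn 0.188, either way. A call with a gripper value outside its range is refused whole. The fingers move at their own pace and stop on an object; "grip_force" is the grip in N (left out, the last holds). Time passes only in rows, so rows that do not move let the fingers close. It gives the time, the measured TCP pose, the force and the opening at its end, in the units of the state.
- get_state(): the state, without advancing time (a new reading comes with each control period).
- grab_frame(name): name is "scene" or "side" or "wrist"; returns (picture, depth): 420x560x3 uint8, blue, green, red; 420x560 float32, m along the optical axis (not along the pixel's ray), 0 where there is no reading.
- camera_params(name): a dict with "camera_matrix" (3x3 intrinsics, pixels), "dist" ([k1, k2, p1, p2, k3] as OpenCV has them; the pictures are not rectified), "extrinsics" (4x4, takes a point from world to camera coordinates); the wrist camera has in their place "hand_eye" (4x4, takes a point from camera to tool coordinates, whose origin is the TCP and whose axes are the flange's). Camera axes: x right, y up, looking along -z (the intrinsics and any distortion apply to the point x, -y, -z); pixel columns grow to the right and rows downward; lengths in m; the calibration is good to about 2 mm. A picture is of the moment at which its call begins: read the wrist's pose just before it. camera_params takes no time and is no camera call.
- job_done(): hands the job in, once; it reports no verdict.
The state is a dict: "t": time; "q": joint angles; "qd": joint speeds; "joint_efforts": joint torques, N m; "eef_pos": TCP position; "ee_rot": TCP orientation; "force": force on the tool from outside, world axes, zero at the start; "moment": the same for the moment, N m; "width": finger opening in m.
Only numpy, scipy, OpenCV 4.12 (cv2) and the standard library are available. Lean on these libraries where they do the work, as an engineer would, in place of code of your own. Each camera call takes 0.05 s, during which the arm holds its last target.

### The job

Mount the black lamp on the sloping top of the viewing box: pick it up, lower the big hole of its keyhole plate over the headed stud until the plate lies on the slope, then slide it down the slope until the stud is fully home at the end of the slot, and let go. The stud can be clamped anywhere along its short track, so find it by feel or by eye and go gently: never force the plate against the stud or the box. Leave the vial rack, the amber bottle and the beaker where they are.

Things in the scene. Friction and masses are not known exactly. Their poses are not given: they have to be found in the camera images.
- lamp: Lamp, 0.45 kg: black housing on a bare aluminium keyhole plate 145 x 104 x 5 mm, lying plate down. Origin: centre of the plate's big hole, on its underside. x runs from the big hole into the slot, y across, z out of the plate. Plate: x -100 to +45 mm, y -52 to +52, z 0 to 5. Big hole 21 mm wide (x and y -10.5 to +10.5, far corners cut); it steps squarely to the slot: no lead-in.
- housing (a point): Middle of the lamp's housing, at x -57, z 27 mm of the lamp. The black housing is a plain block 84 mm long (lamp's x), 46 wide (y), 44 high, standing on the plate (z 5 to 49). Grip it across its 46 mm.
- slot_end (a point): Far end of the slot in the lamp's plate, on the underside, at x +28 mm of the lamp. The slot is 11 mm wide (y -5.5 to +5.5) and ends squarely here.
- deck: Sloping top (17 degrees) of the fixed black viewing box, which is 240 mm deep, 200 wide, 100 high at the lower edge, 174 at the upper. Origin: on the slope's surface, at the middle of the short stud track. x points up the slope, y along the track (level), z out of the slope. The slope spans x -165 to +90 mm, y -100 to +100, flat but for one stud.
- stud_top (a point): Middle of the track at the height of the stud's top, 12 mm off the slope; NOT the stud itself. The stud is clamped anywhere from 22 mm to one side to 22 mm to the other along the deck's y, unmeasured, and does not give. It stands square on the slope at deck x 0: shank 8 mm across, 7 mm long, then a head 16 mm across, 5 mm thick. The head passes the big hole with 2.5 mm play all round.
- home (a point): Point on the slope 24 mm below the track's middle. Mounted, with its x along the deck's x and its plate on the slope, the lamp's origin is level with this point (deck x -24 mm, z 0; the shank against the slot's end) and at the stud's y. Plate and slope stay 2 mm loose under the head. More than 35 N between lamp and box damages them.
- vial_rack: Bystander: white rack 50 x 140 mm with five small capped vials, 57 mm high; it and the lamp lie left and right of the box, either way round. Origin under its centre.
- reagent: Bystander: amber bottle, 64 mm in diameter, 130 mm high. Origin under its centre.
- beaker: Bystander: open glass beaker, 68 mm in diameter, 85 mm high. Origin under its centre.
Not all that is in view belongs to the job. There is more than one size of the lamp; the one meant has the size given above.

How it is judged:
On the way, in this order (a step that is already met when the one before it is completed fails the run):
1. the lamp is lifted off the bench (height (world z) of lamp above 0.05 m), for 0.2 s.
2. the stud's head has passed the big hole and the plate lies on (within 3 mm of) the slope (x of lamp in the frame of deck between -0.008 and 0.008 m and y of lamp in the frame of deck between -0.03 and 0.03 m and z of lamp in the frame of deck between -0.003 and 0.003 m), for 0.05 s.
At the end, for the whole second after the job is handed in: The lamp lies flat on the slope (within 3 mm, 0.06 rad), its keyhole plate square to it (within 0.10 rad), with the stud home at the end of the slot: the big hole's centre 20.5 to 27 mm below the track, and within 24.5 mm of the track's middle. It is released and at rest (x of lamp in the frame of deck between -0.027 and -0.0205 m and y of lamp in the frame of deck between -0.0245 and 0.0245 m and z of lamp in the frame of deck between -0.003 and 0.003 m and angle between the x axis of lamp and the x axis of deck, either way round below 0.1 rad and angle between the z axis of lamp and the z axis of deck, either way round below 0.06 rad and linear speed of lamp below 0.01 m/s and contact force between lamp and the fingers below 0.1 N); the robot touches nothing.
It fails at once if the lamp is forced against the stud or the box with more than 35 N (contact force between lamp and box above 35 N).
It fails at once if the vial rack, the amber bottle or the beaker is moved by more than 30 mm (distance of any of vial_rack, reagent, beaker from where it was at the start of the episode above 0.03 m).
It also fails if it takes over 67 s, if anything falls off the work surface, if the arm or the gripper's body presses on something with over 40 N, if the wrist force passes 120 N, or if a joint passes its speed limit or range.

## Working session

There is one attempt and no reset: what is moved stays moved. The work goes in short steps, Python scripts to look and compute and a tool call to move; the robot and the scene stay as the last step left them, time stands still between calls to the robot, and variables do not carry over. Pictures are saved under pics/ and viewed, and the job is handed in when it is done.

Besides the shell and the picture viewer there is one more tool, called after "Emit:" as name(argument=value, ...) on one line, values as JSON. play_rows: Moves the arm, as the interface text tells. Its arguments: {"type":"object","properties":{"targets":{"type":"array","items":{"type":"array","items":{"type":"number"}}},"grip_force":{"type":"number"}},"required":["targets"]}

```bash
mkdir -p pics; ls
python3 - <<'E'
from station import *
import cv2, numpy as np
s=get_state(); print(s)
for n in ["scene","side","wrist"]:
    im,d=grab_frame(n); cv2.imwrite(f"pics/{n}0.png",im); np.save(f"pics/{n}0.npy",d)
    cv2.imwrite(f"pics/{n}0.png",im)
    print(n,camera_params(n), (d>0).mean())
E
```

```text
pics
{'t': 0.0, 'q': array([ 1.51109192e+00,  3.59371368e-01,  1.10728086e-02, -3.40287874e-04,
       -1.22407921e+00, -2.88121113e-01]), 'qd': array([-0.00108082, -0.00035286,  0.00016656,  0.00024725, -0.00285049,
       -0.00038181]), 'joint_efforts': array([-2.18263383e-03, -5.82717276e+01,  2.93053025e+01,  6.99723065e+00,
        6.76953845e-03, -1.62989627e-04]), 'eef_pos': array([0.22993095, 0.63414467, 0.23664054]), 'ee_rot': array([ 3.13998549e+00, -1.42703293e-04, -3.47941290e-01]), 'force': array([-0.42071233, -0.40184962, -0.74692815]), 'moment': array([ 0.02452683,  0.02884605, -0.00054987]), 'width': 0.08779552262549872}
scene {'camera_matrix': array([[472.55892867,   0.        , 280.01012997],
       [  0.        , 472.55892867, 213.19744896],
       [  0.        ,   0.        ,   1.        ]]), 'dist': array([0.05335051, 0.        , 0.        , 0.        , 0.        ]), 'extrinsics': array([[ 0.66545838,  0.74643072, -0.00251725, -0.36226763],
       [-0.63960902,  0.57195663,  0.51358147,  0.17492176],
       [ 0.38479274, -0.34015703,  0.85803714, -1.61771805],
  
[... 552 characters left out ...]
    ,  0.        ,  0.        ,  1.        ]])} 0.9960841836734694
wrist {'camera_matrix': array([[354.01468073,   0.        , 279.4221833 ],
       [  0.        , 354.01468073, 208.82500478],
       [  0.        ,   0.        ,   1.        ]]), 'dist': array([-0.03855937,  0.        ,  0.        ,  0.        ,  0.        ]), 'hand_eye': array([[-1.78661906e-04,  9.60420676e-01,  2.78553575e-01,
         7.67497498e-02],
       [ 9.99999696e-01,  3.83033792e-04, -6.79265099e-04,
        -4.19719081e-05],
       [-7.59075678e-04,  2.78553369e-01, -9.60420452e-01,
        -1.47908925e-01],
       [ 0.00000000e+00,  0.00000000e+00,  0.00000000e+00,
         1.00000000e+00]])} 0.9960416666666667
```

View pics/scene0.png

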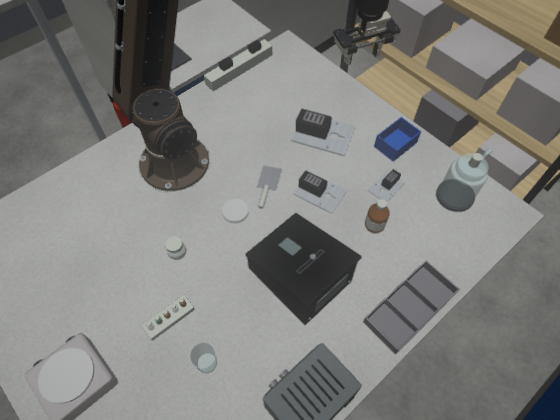

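View pics/side0.png

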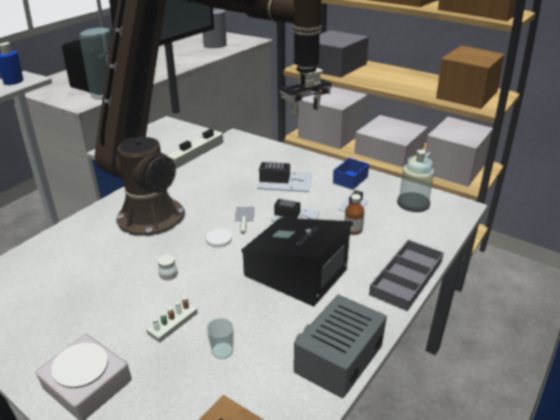

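View pics/wrist0.png

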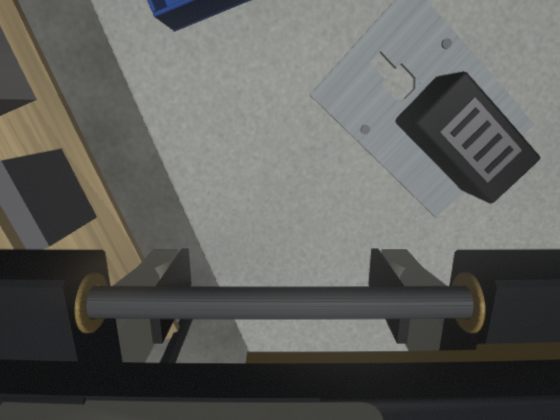

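Three lamp-like things show up in the scene picture, at about (323,132), (319,190) and (387,184). I'll measure their plates from depth before choosing.

```bash
cat > h.py <<'E'
import cv2, numpy as np
from scipy.spatial.transform import Rotation as R
def cloud(d,P,T_wc):  # T_wc camera->world
    K,D=P["camera_matrix"],P["dist"]
    h,w=d.shape
    u,v=np.meshgrid(np.arange(w),np.arange(h))
    p=cv2.undistortPoints(np.stack([u,v],-1).reshape(-1,1,2).astype(float),K,D).reshape(h,w,2)
    c=np.stack([p[...,0]*d,-p[...,1]*d,-d],-1)
    return c@T_wc[:3,:3].T+T_wc[:3,3]
def T_cam(P,s=None):
    if "extrinsics" in P: return np.linalg.inv(P["extrinsics"])
    T=np.eye(4);T[:3,:3]=R.from_euler("xyz",s["ee_rot"]).as_matrix();T[:3,3]=s["eef_pos"]
    return T@P["hand_eye"]
def proj(X,P,T_wc):
    X=np.atleast_2d(X); c=(X-T_wc[:3,3])@T_wc[:3,:3]
    q=np.stack([c[:,0],-c[:,1],-c[:,2]],1)
    return cv2.projectPoints(q,np.zeros(3),np.zeros(3),P["camera_matrix"],P["dist"])[0].reshape(-1,2)
E
python3 - <<'E'
from station import *
from h import *
im=cv2.imread("pics/scene0.png"); d=np.load("pics/scene0.npy"); P=camera_params("scene")
W=cloud(d,P,T_cam(P)); np.save("pics/W0.npy",W)
cv2.imwrite("pics/crop1.png",cv2.resize(im[95:275,230:430],None,fx=4,fy=4,interpolation=cv2.INTER_CUBIC)[:600*2])
c=im[95:225,280:430];cv2.imwrite("pics/crop1.png",cv2.resize(c,None,fx=5,fy=4.6,interpolation=cv2.INTER_CUBIC))
c=im[200:330,235:370];cv2.imwrite("pics/crop2.png",cv2.resize(c,None,fx=4.5,fy=4.5,interpolation=cv2.INTER_CUBIC))
for n,(u,v) in dict(l1=(313,122),l1p=(345,135),l2=(312,182),l2p=(335,192),l3=(391,178),l3p=(382,192),stud=(313,257),rack=(168,317),bottle=(378,210),beaker=(203,357),bench=(230,260)).items(): print(n,W[v,u].round(4))
# rectified top views: housing blobs by height
for n,(u0,u1,v0,v1) in dict(l1=(285,360,100,155),l2=(290,350,165,215),l3=(365,410,165,205)).items():
    w=W[v0:v1,u0:u1].reshape(-1,3); g=im[v0:v1,u0:u1].reshape(-1,3).astype(int)
    m=(w[:,2]>0.02)&(w[:,2]<.1)
    top=w[m]; zt=np.percentile(top[:,2],90); t=top[top[:,2]>zt-.006][:,:2]
    r=cv2.minAreaRect((t*1000).astype(np.float32)); print(n,'ztop',zt,'rect mm',r)
    pm=(w[:,2]<.012)&(w[:,2]>0.0025)
    r=cv2.minAreaRect((w[pm][:,:2]*1000).astype(np.float32)); print('  plate',pm.sum(),r)
E
```

```text
l1 [0.2301 0.4311 0.0713]
l1p [0.3073 0.519  0.0022]
l2 [0.3965 0.2694 0.0479]
l2p [0.4556 0.3201 0.0054]
l3 [0.5495 0.4788 0.0332]
l3p [ 0.5549  0.4395 -0.0034]
stud [0.6247 0.0464 0.159 ]
rack [ 0.4496 -0.3286  0.0287]
bottle [0.625  0.3149 0.1054]
beaker [ 0.594  -0.3209  0.0057]
bench [ 0.4151 -0.0873 -0.0018]
l1 ztop 0.06955296923534925 rect mm ((217.14141845703125, 447.02435302734375), (111.51498413085938, 68.96604919433594), 27.126066207885742)
  plate 1118 ((227.67703247070312, 487.75433349609375), (272.9508056640625, 256.41082763671875), 47.46394348144531)
l2 ztop 0.0508153034043652 rect mm ((410.9967041015625, 209.18780517578125), (84.36266326904297, 189.7850799560547), 13.02182674407959)
  plate 574 ((414.11932373046875, 294.2096252441406), (200.08026123046875, 195.74815368652344), 47.71638870239258)
l3 ztop 0.03688860132352132 rect mm ((562.9683227539062, 418.517822265625), (36.38682556152344, 189.9388885498047), 12.795692443847656)
  plate 256 ((544.0494384765625, 474.25372314453125), (143.08644104003906, 162.79156494140625), 40.774173736572266)
```

Run:
```python
from station import *
from h import *
W=np.load("pics/W0.npy"); im=cv2.imread("pics/scene0.png")
w=W.reshape(-1,3)
m=(w[:,2]>.09)&(w[:,2]<.2)&(w[:,0]>.4)&(w[:,0]<.9)&(abs(w[:,1])<.3)
p=w[m]
# ransac plane
rng=np.random.default_rng(0);best=None
for _ in range(500):
    a=p[rng.choice(len(p),3,False)];n=np.cross(a[1]-a[0],a[2]-a[0]);n/=np.linalg.norm(n)+1e-12
    k=abs((p-a[0])@n)<.002
    if best is None or k.sum()>best.sum(): best=k
for _ in range(3):
    c=p[best].mean(0);n=np.linalg.svd(p[best]-c,full_matrices=False)[2][2];n*=np.sign(n[2]);best=abs((p-c)@n)<.003
print(m.sum(),best.sum(),n,np.degrees(np.arccos(n[2])),c, p[best].min(0),p[best].max(0))
r=cv2.minAreaRect((p[best][:,:2]*1000).astype(np.float32));print(r)
print(cv2.boxPoints(r))
```

```text
9949 4709 [-0.29621749 -0.00584884  0.95510261] 17.234021259125512 [0.59872673 0.03286177 0.13814194] [ 0.46626541 -0.06988711  0.09442295] [0.71639008 0.1382274  0.17684266]
((590.7367553710938, 34.59037780761719), (249.33633422851562, 203.74136352539062), 1.3390769958496094)
[[463.72202 133.51984]
 [468.48325 -70.16587]
 [717.75146 -64.33908]
 [712.99023 139.34662]]
```

View pics/crop1.png

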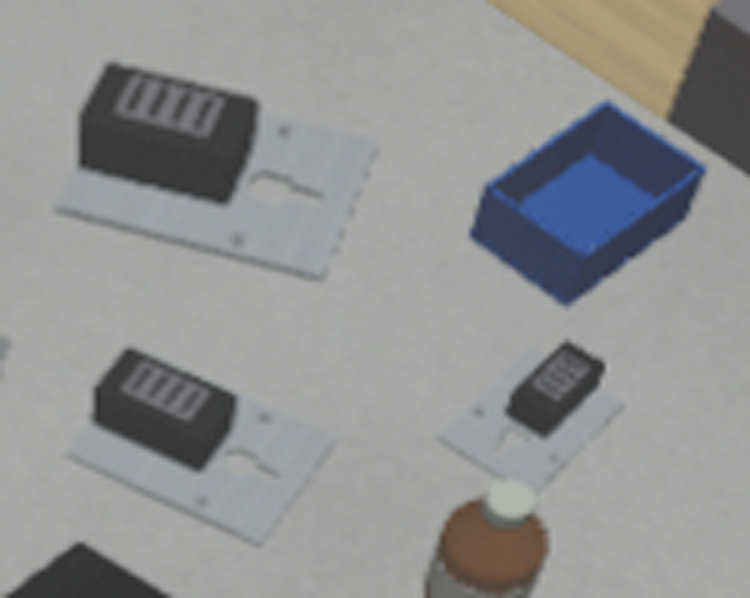

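View pics/crop2.png

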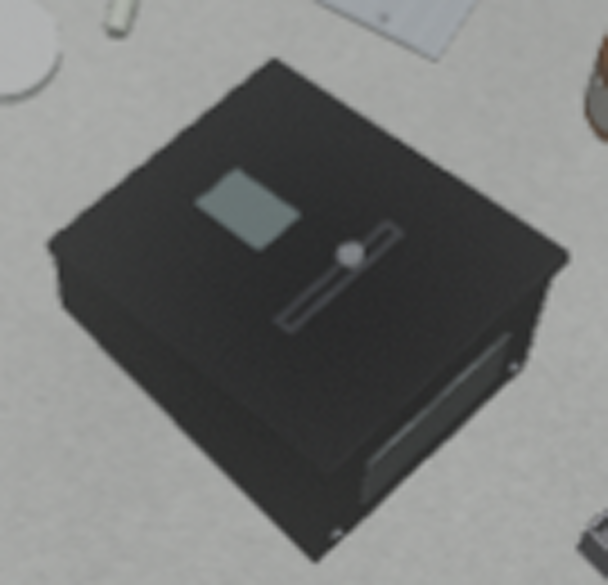

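The middle lamp, scene (319,190), has its top at about 50 mm, which fits the 49 mm given. The other two tops are about 70 mm at (323,132) and 37 mm at (387,184). I'll check its plate size from the corners, and locate the stud.

```bash
cat >> h.py <<'E'
def ray(px,P,T):
    p=cv2.undistortPoints(np.array(px,float).reshape(-1,1,2),P["camera_matrix"],P["dist"]).reshape(-1,2)
    d=np.c_[p[:,0],-p[:,1],-np.ones(len(p))]@T[:3,:3].T
    return T[:3,3],d
def hit(px,P,T,n,c):
    o,d=ray(px,P,T); return o+d*(((np.array(c)-o)@n)/(d@n))[:,None]
E
python3 - <<'E'
from station import *
from h import *
P=camera_params("scene");T=T_cam(P)
L=hit([(293.2,193.9),(332.4,213.5),(347,190.7)],P,T,np.array([0,0,1.]),[0,0,.005]);print(L.round(4))
print(np.linalg.norm(L[1]-L[0]),np.linalg.norm(L[2]-L[1]),np.degrees(np.arctan2(*(L[1]-L[0])[[1,0]])))
n=np.array([-0.29621749,-0.00584884,0.95510261]);c=np.array([0.59872673,0.03286177,0.13814194])
t=hit([(298.3,272.2),(322.8,251.1)],P,T,n,c);print('track',t.round(4),np.linalg.norm(t[1]-t[0]))
print('studtop',hit([(312.8,256.2)],P,T,n,c+.012*n).round(4))
print('mid',t.mean(0), 'expected mid: up-slope from centre')
im=cv2.imread("pics/side0.png");c2=im[205:305,235:360];cv2.imwrite("pics/crop3.png",cv2.resize(c2,None,fx=6,fy=6,interpolation=cv2.INTER_CUBIC))
E
```

```text
[[0.3698 0.2134 0.005 ]
 [0.5079 0.256  0.005 ]
 [0.478  0.3531 0.005 ]]
0.14451203734431026 0.10162633279678081 17.125210169819557
track [[ 0.627  -0.0085  0.1467]
 [ 0.6258  0.0829  0.1469]] 0.09143969567507464
studtop [[0.6223 0.048  0.1581]]
mid [0.62640929 0.03721401 0.14675412] expected mid: up-slope from centre
```

View pics/crop3.png

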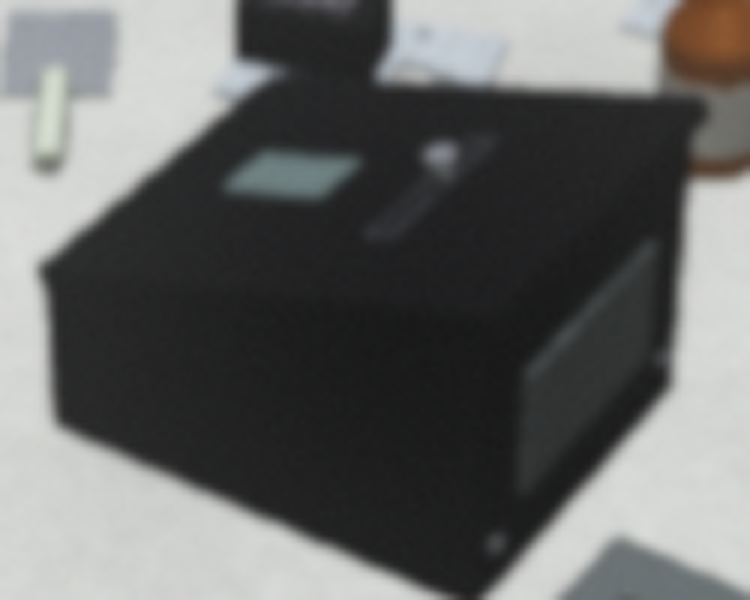

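The middle lamp's plate measures 144.5 × 101.6 mm with yaw about 17°, so that is the one. The stud is at roughly (0.622, 0.048), just to the +y side of the track's middle. I'll move above the lamp for a close look.

Emit:
play_rows(targets=[[0,0,0.08,0.02,-0.045,0.002,1],[0,0,0.08,0.02,-0.045,0.002,1],[0,0,0.08,0.02,-0.045,0.002,1],[0,0,0.08,0.02,-0.045,0.002,1],[0,0,0.08,0.02,-0.045,0.002,1],[0,0,0.08,0.02,-0.045,0.002,1],[0,0,0.08,0.02,-0.045,0.002,1],[0,0,0.08,0.02,-0.045,0.002,1],[0,0,0,0,0,0,1]])

```text
t: 1.27
eef_pos: [0.3917, 0.2617, 0.25]
ee_rot: [3.136, -0.0, 0.315]
force: [0.2, -0.1, 0.1]
width: 0.0877
```

```bash
cat > snap.py <<'E'
import sys,pickle
from station import *
from h import *
def snap(tag,cam="wrist"):
    s=get_state(); im,d=grab_frame(cam); P=camera_params(cam)
    cv2.imwrite(f"pics/{tag}.png",im); pickle.dump((s,im,d,P),open(f"pics/{tag}.pkl","wb"))
    print(s["t"],s["eef_pos"].round(4),s["ee_rot"].round(4),s["force"].round(2),s["width"])
if __name__=="__main__": snap(*sys.argv[1:])
E
python3 snap.py w1
```

```text
1.275 [0.3917 0.2617 0.25  ] [ 3.136e+00 -2.000e-04  3.152e-01] [ 0.21 -0.1   0.1 ] 0.08773698672808136
```

View pics/w1.png

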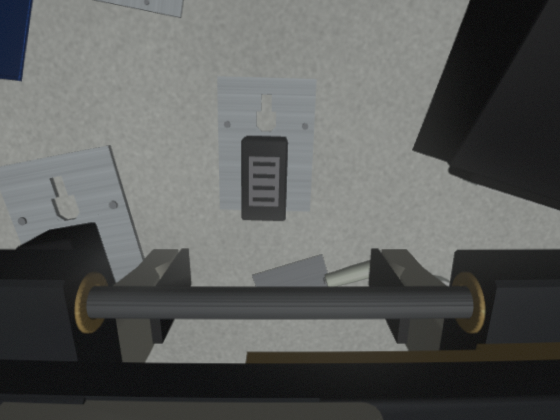

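Run:
```python
import pickle
from h import *
s,im,d,P=pickle.load(open("pics/w1.pkl","rb"))
c=im[70:225,200:335];cv2.imwrite("pics/w1c.png",cv2.resize(c,None,fx=3.8,fy=3.8,interpolation=cv2.INTER_CUBIC))
T=T_cam(P,s);W=cloud(d,P,T)
print('bench',W[120:180,340:400,2].mean(),'plate',W[90:110,280:300,2].mean(),'top',np.median(W[150:205,250:253,2]))
m=(W[...,2]>.042)&(W[...,2]<.06);m[:, :225]=0;m[:,310:]=0;m[:120]=0;m[230:]=0
r=cv2.minAreaRect((W[m][:,:2]*1000).astype(np.float32));print(r)
```

```text
bench 0.002397990421830294 plate 0.00772611799103393 top 0.051071460353212306
((392.0282897949219, 276.08197021484375), (83.9468002319336, 46.02315902709961), 16.24866485595703)
```

View pics/w1c.png

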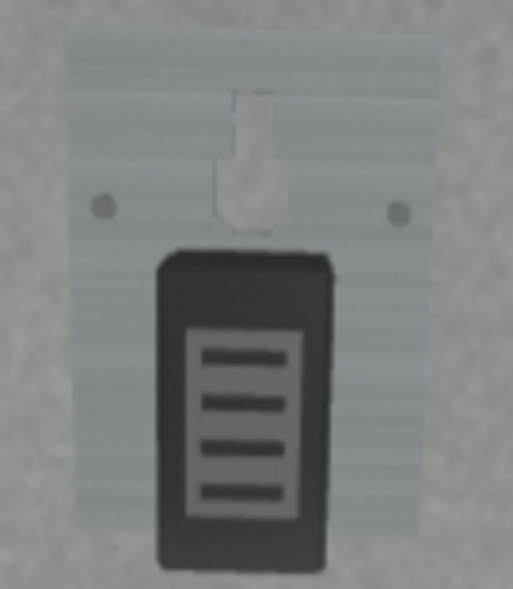

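Housing from the wrist camera: 83.9 × 46.0 mm, centred at (0.392, 0.276), yaw 16.2°. Wrist depth reads about 2.4 mm high. Next is an empty-handed look at the stud.

Emit:
play_rows(targets=[[0,0,-0.1,0.025,-0.04,0.01,1],[0,0,-0.1,0.025,-0.04,0.01,1],[0,0,-0.1,0.025,-0.04,0.005,1],[0,-0.1,0,0.025,-0.04,0,1],[0,-0.1,0,0.02,-0.035,0,1],[0,-0.1,0,0.015,-0.02,0,1],[0,0,0,0,0,0,1]])

```text
t: 2.2
eef_pos: [0.5303, 0.0485, 0.2743]
ee_rot: [3.134, -0.307, 0.008]
force: [-0.2, -0.4, -0.7]
width: 0.088
```

```bash
python3 snap.py w2
python3 - <<'E'
import pickle
from h import *
s,im,d,P=pickle.load(open("pics/w2.pkl","rb"))
T=T_cam(P,s);W=cloud(d,P,T);np.save("pics/W2.npy",W)
u,v=proj([0.6223,.048,.158],P,T)[0];print(u,v)
u,v=int(u),int(v)
x0,y0=max(u-100,0),max(v-75,0)
print(x0,y0);cv2.imwrite("pics/w2c.png",cv2.resize(im[y0:y0+150,x0:x0+200],None,fx=4,fy=4,interpolation=cv2.INTER_CUBIC))
E
```

```text
2.2 [0.5303 0.0485 0.2743] [ 3.1338 -0.3072  0.0082] [-0.19 -0.43 -0.67] 0.0879967435894008
278.81456069844074 138.01384031413474
178 63
```

View pics/w2.png

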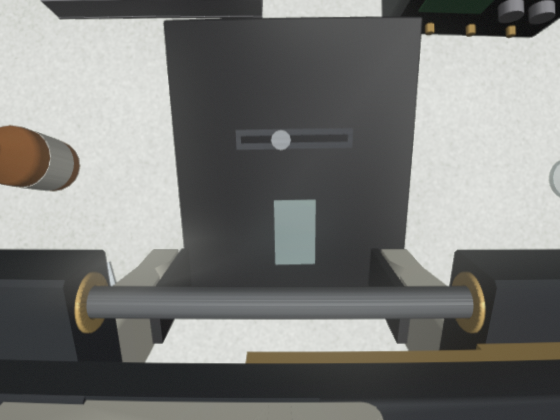

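View pics/w2c.png

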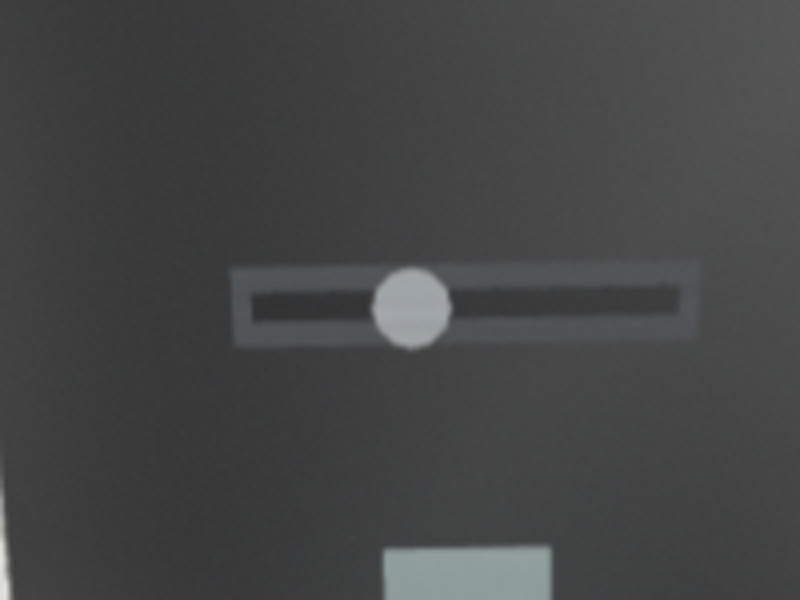

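The stud is clearly visible at wrist pixel (281,140), left of the track's middle. Now I'll fit the deck frame and the stud from this view.

Run:
```python
import pickle
from h import *
s,im,d,P=pickle.load(open("pics/w2.pkl","rb"))
T=T_cam(P,s);W=cloud(d,P,T)
m=np.zeros(d.shape,bool);m[35:120,190:400]=1;m[160:190,200:390]=1;m[130:240,190:230]=1;m[130:240,360:395]=1
p=W[m]
k=np.ones(len(p),bool)
for _ in range(5):
    c=p[k].mean(0);n=np.linalg.svd(p[k]-c,full_matrices=False)[2][2];n*=np.sign(n[2]);k=abs((p-c)@n)<.003
print('n',n,np.degrees(np.arccos(n[2])),'rms',((p[k]-c)@n).std(),k.mean())
g=cv2.cvtColor(im,cv2.COLOR_BGR2GRAY)
b=(g[120:160,262:300]>120).astype(np.uint8)
M=cv2.moments(b,True);px=(262+M['m10']/M['m00'],120+M['m01']/M['m00']);print('stud px',px,'area',M['m00'])
S=hit([px],P,T,n,c+.012*n)[0];print('stud top',S,'depth pt',W[140,281],'height off plane',(W[138:143,278:284].reshape(-1,3)-c)@n)
# track ends outer rect in crop: left x 231..,right 698 ; mid rows
def f(x,y): return (178+x/4,63+y/4)
tr=hit([f(251,308),f(682,301),f(231,307),f(699,301)],P,T,n,c);print('track',tr.round(4),np.linalg.norm(tr[0]-tr[1]),np.linalg.norm(tr[2]-tr[3]))
# deck edges corners px
ed=hit([f(232,269),f(699,262),f(234,347),f(698,339)],P,T,n,c)
print('edge dirs yaw',[np.degrees(np.arctan2(-(a-b)[0],(a-b)[1])) for a,b in ((ed[0],ed[1]),(ed[2],ed[3]))])
cor=hit([(165,20),(420,18),],P,T,n,c);print('upper corners',cor.round(4),np.linalg.norm(cor[0]-cor[1]))
foot=S-.012*n; print('foot',foot)
# deck z grad dir
print('ascent yaw',np.degrees(np.arctan2(-n[1],-n[0])))
mid=tr[:2].mean(0); print('mid',mid,'stud offset y', (foot-mid))
np.savez("pics/deck.npz",n=n,c=c,S=S,foot=foot,mid=mid)
# scene camera plane comparison, offset at foot
n2=np.array([-0.29621749,-0.00584884,0.95510261]);c2=np.array([0.59872673,0.03286177,0.13814194]);print('scene plane at foot z',c2[2]-((foot-c2)[:2]@n2[:2])/n2[2],'wrist',foot[2])
```

```text
n [-0.29569734 -0.00694945  0.9552564 ] 17.204255122142435 rms 0.0007191174245416274 0.9965333333333334
stud px (280.46822742474916, 139.44147157190636) area 299.0
stud top [0.62068061 0.04669766 0.16017407] depth pt [0.61998816 0.04628782 0.161311  ] height off plane [0.0127038  0.01118484 0.0103949  0.01305671 0.01391815 0.01342082
 0.01307662 0.01252746 0.0127425  0.01206579 0.01135933 0.01263008
 0.01056555 0.01205001 0.01153769 0.01329366 0.01197766 0.01178324
 0.01170477 0.01153607 0.01162479 0.01312587 0.01181852 0.01188685
 0.012286   0.01226252 0.01246498 0.01291675 0.01203787 0.0118796 ]
track [[ 0.6226  0.0793  0.1484]
 [ 0.6248 -0.0096  0.1485]
 [ 0.6228  0.0834  0.1485]
 [ 0.6248 -0.0132  0.1485]] 0.08892500558246699 0.09656100924597825
edge dirs yaw [np.float64(1.3523243286033946), np.float64(1.4382427814829053)]
upper corners [[ 0.7088  0.1353  0.1755]
 [ 0.7128 -0.0599  0.1754]] 0.19525760189322044
foot [0.62422898 0.04678105 0.148711  ]
ascent yaw 1.3463121083619567
mid [0.62369117 0.03482782 0.14845756] stud offset y [0.00053781 0.01195323 0.00025344]
scene plane at foot z 0.14613649946777432 wrist 0.14871099703739124
```

Deck frame: slope 17.2°, yaw 1.4°, and the track's middle at z 0.1485 (0.148 expected from the box sizes). The stud is about 12 mm to the +y side of the middle, and its head is 12 mm off the slope as given. Going back to grasp the lamp.

Emit:
play_rows(targets=[[0,0.105,0,-0.02,0.035,0.005,1],[0,0.105,0,-0.025,0.04,0,1],[0,0.1,0,-0.025,0.04,0,1],[0,0,0.09,-0.025,0.04,-0.005,1],[0,0,0.09,-0.025,0.04,-0.01,1],[0,0,0.09,-0.018,0.032,-0.015,1],[0,0,0,0,0,0,1]])

```text
t: 3.12
eef_pos: [0.386, 0.2958, 0.2508]
ee_rot: [3.139, 0.024, 0.295]
force: [0.5, -0.4, 0.3]
width: 0.0878
```

Emit:
play_rows(targets=[[0.007,-0.023,-0.011,0.006,-0.02,-0.04,1],[0,0,0,0,0,-0.05,1],[0,0,0,0,0,-0.04,1],[0,0,0,0,0,0,1]])

```text
t: 3.62
eef_pos: [0.3924, 0.2808, 0.1201]
ee_rot: [3.141, 0.0, 0.286]
force: [0.7, -0.3, 1.7]
width: 0.0877
```

```bash
python3 snap.py w3
python3 - <<'E'
import pickle
from h import *
s,im,d,P=pickle.load(open("pics/w3.pkl","rb"))
T=T_cam(P,s);W=cloud(d,P,T)
m=(W[...,2]>.042)&(W[...,2]<.06);m[:, :200]=0;m[:,350:]=0;m[280:]=0
r=cv2.minAreaRect((W[m][:,:2]*1000).astype(np.float32));print(r)
E
```

```text
3.625 [0.3924 0.2808 0.1201] [3.1408e+00 2.0000e-04 2.8620e-01] [ 0.72 -0.32  1.65] 0.0876627720301365
((394.31927490234375, 276.8858337402344), (79.02388763427734, 46.20159149169922), 16.54254150390625)
```

View pics/w3.png

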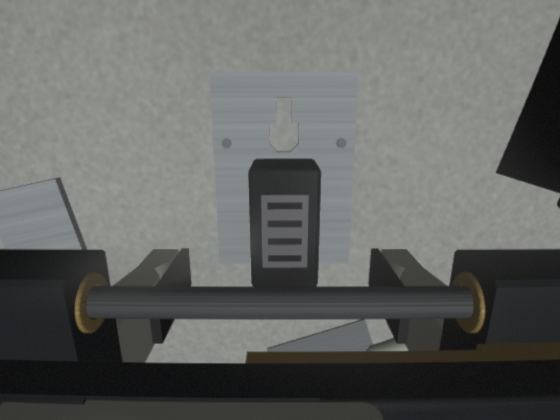

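The housing is centred between the jaws to within about 5 mm, and the yaw agrees. Correcting y by −5 mm, then descending and gripping.

Emit:
play_rows(targets=[[0,0,0,0,-0.005,-0.04,1],[0,0,0,0,0,-0.035,1],[0,0,0,0,0,-0.018,1],[0,0,0,0,0,0,1],[0,0,0,0,0,0,1]])

```text
t: 4.3
eef_pos: [0.3997, 0.2865, 0.0374]
ee_rot: [-3.131, -0.016, 0.289]
force: [0.0, 0.1, 0.2]
width: 0.0876
```

Emit:
play_rows(targets=[[0,0,0,-0.007,-0.011,0,1],[0,0,0,0,0,0,1],[0,0,0,0,0,0,1]])

```text
t: 4.68
eef_pos: [0.3932, 0.2762, 0.0403]
ee_rot: [-3.127, -0.02, 0.289]
force: [-0.3, -0.3, -0.0]
width: 0.0876
```

```bash
python3 -c "
from station import *
s=get_state();print(s)"
```

```text
{'t': 4.675, 'q': array([ 1.02538374,  0.26149754, -0.67451449,  0.00494209, -0.61064589,
        0.8302556 ]), 'qd': array([-0.00136132, -0.01396503, -0.00958129, -0.0061106 , -0.00486061,
        0.00080798]), 'joint_efforts': array([-3.06831475e-02, -4.00350487e+01,  1.85417980e+01,  4.36001167e+00,
        1.49633484e-01, -1.95016614e-04]), 'eef_pos': array([0.39315556, 0.2761839 , 0.04028695]), 'ee_rot': array([-3.12747227, -0.01978912,  0.28871804]), 'force': array([-0.2601013 , -0.3156212 , -0.00566416]), 'moment': array([-0.11328652,  0.03093512, -0.06127972]), 'width': 0.08759336728385303}
```

```bash
cat > delta.py <<'E'
import sys
from station import *
from h import *
# usage: delta.py x y z r p y
def delta(pos,rpy):
    s=get_state(); Rc=R.from_euler("xyz",s["ee_rot"]); Rt=R.from_euler("xyz",rpy)
    print("t",s["t"],"turn",(Rt*Rc.inv()).as_rotvec().round(4),"shift",(np.array(pos)-s["eef_pos"]).round(4))
if __name__=="__main__":
    a=list(map(float,sys.argv[1:])); delta(a[:3],a[3:])
E
python3 delta.py .392 .276 .021 3.14159 0 .286
```

```text
t 4.675 turn [-0.0192  0.015  -0.0029] shift [-0.0012 -0.0002 -0.0193]
```

Emit:
play_rows(targets=[[-0.019,0.015,-0.003,-0.001,0,-0.019,1],[0,0,0,0,0,0,1]])

```text
t: 4.92
eef_pos: [0.3925, 0.2767, 0.0219]
ee_rot: [-3.141, -0.001, 0.286]
force: [-0.9, 0.3, -0.0]
width: 0.0877
```

```bash
python3 delta.py .392 .276 .021 3.14159 0 .286
```

```text
t 4.925 turn [-0.0013  0.0007  0.0001] shift [-0.0005 -0.0007 -0.0009]
```

Aligned. Closing.

Emit:
play_rows(targets=[[0,0,0,0,0,-0.001,0.5],[0,0,0,0,0,0,0.4],[0,0,0,0,0,0,0.4],[0,0,0,0,0,0,0.4],[0,0,0,0,0,0,0.4],[0,0,0,0,0,0,0.4]], grip_force=40)

```text
t: 5.68
eef_pos: [0.3929, 0.2772, 0.0224]
ee_rot: [-3.139, -0.003, 0.286]
force: [0.7, 1.2, -2.6]
width: 0.046
```

Emit:
play_rows(targets=[[0,0,0,0,0,0.02,0.4],[0,0,0,0,0,0.04,0.4],[0,0,0,0,0,0.05,0.4],[0,0,0,0,0,0.05,0.4],[0,0,0,0,0,0.05,0.4],[0,0,0,0,0,0,0.4]])

```text
t: 6.42
eef_pos: [0.3893, 0.2728, 0.2354]
ee_rot: [3.139, 0.005, 0.284]
force: [0.1, 1.0, -4.6]
width: 0.0459
```

```bash
python3 snap.py w4
python3 - <<'E'
import pickle
from h import *
s,im,d,P=pickle.load(open("pics/w4.pkl","rb"))
cv2.imwrite("pics/w4c.png",cv2.resize(im[30:280,180:390],None,fx=2.4,fy=2.4,interpolation=cv2.INTER_CUBIC))
Tt=np.eye(4)@P["hand_eye"];W=cloud(d,P,Tt)  # tool frame
for v in range(60,230,20): print(v,W[v,228:245].mean(0).round(4),W[v,320:335].mean(0).round(4))
E
```

```text
6.425 [0.3893 0.2728 0.2354] [3.1395 0.0052 0.2843] [ 0.08  0.96 -4.62] 0.04592114802425426
60 [ 0.096  -0.0179  0.0171] [0.096  0.0217 0.0169]
80 [ 0.0877 -0.0182  0.017 ] [0.0877 0.022  0.0169]
100 [ 0.0792 -0.0184  0.0168] [0.0792 0.0222 0.0168]
120 [ 0.0705 -0.0187  0.0166] [0.0709 0.0212 0.0058]
140 [ 0.0616 -0.019   0.0166] [0.0616 0.0228 0.0165]
160 [ 0.0523 -0.0193  0.0171] [0.0524 0.0231 0.0165]
180 [ 0.0428 -0.0196  0.0168] [0.0429 0.0235 0.0167]
200 [ 0.0405 -0.0163 -0.0116] [ 0.0401  0.0202 -0.01  ]
220 [ 0.0372 -0.0146 -0.0272] [ 0.0372  0.018  -0.0272]
```

View pics/w4c.png

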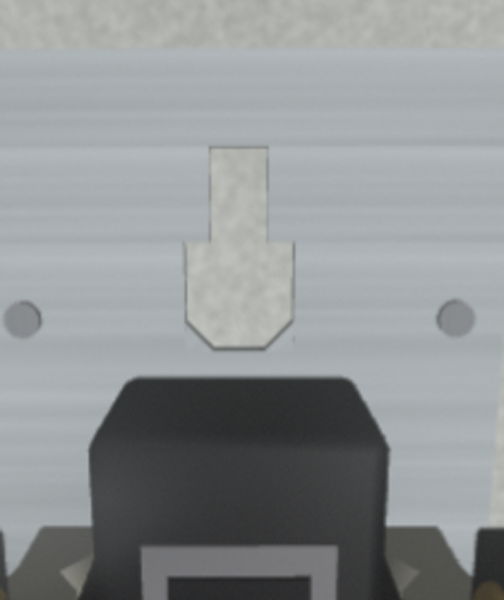

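Run:
```python
import pickle
from h import *
s,im,d,P=pickle.load(open("pics/w4.pkl","rb"))
T=np.array(P["hand_eye"])
f=lambda x,y:(180+x/2.4-.3,30+y/2.4-.3)
for n,q,lx in [("end",(240,47),45),("slotend",(239,147),28),("stepL",(185,241),10.5),("stepR",(294,241),10.5),("holeend",(240,348),-10.5),("slotL",(209,190),0),("slotR",(268,190),0)]:
    h=hit([f(*q)],P,T,np.array([0,0,1.]),[0,0,.0171])[0]*1000; print(n,h.round(2),'-> origin x',(h[0]-lx).round(2))
```

```text
end [100.34   1.11  17.1 ] -> origin x 55.34
slotend [83.07  0.92 17.1 ] -> origin x 55.07
stepL [65.98 -9.36 17.1 ] -> origin x 55.48
stepR [65.97 11.39 17.1 ] -> origin x 55.47
holeend [45.31  1.11 17.1 ] -> origin x 55.81
slotL [75.36 -4.71 17.1 ] -> origin x 75.36
slotR [75.36  6.35 17.1 ] -> origin x 75.36
```

Lamp held square. In the tool frame the hole's centre is at (55.4, 1.0, 22.4) mm. Working out the hover pose.

```bash
cat > tgt.py <<'E'
import sys
from h import *
from station import *
from delta import delta
# lamp target in deck-at-stud frame: dx(up slope) dy h  [mm], optional override
def go(dx,dy,h,O=(.0554,.001,.0224),foot=(0.6242,0.0468,0.1482)):
    Rt=R.from_euler("xyz",[np.pi,-.2967,.0243]); M=Rt.as_matrix()
    Dk=R.from_euler("xyz",[0,-.2967,.0243]).as_matrix()
    L=np.array(foot)+Dk@(np.array([dx,dy,h])/1000)
    p=L-M@np.array(O); print("TCP target",p.round(4)); delta(p,[np.pi,-.2967,.0243])
    s=get_state(); Rc=R.from_euler("xyz",s["ee_rot"]).as_matrix()
    lo=s["eef_pos"]+Rc@np.array(O); print("lamp now (deck at stud, mm)",((lo-np.array(foot))@Dk*1000).round(2),"lampR err deg",np.degrees((R.from_matrix(Rc)*Rt.inv()).as_rotvec()).round(2),"F",s["force"].round(2),'w',s["width"].round(4), 't',s["t"])
if __name__=="__main__": go(*map(float,sys.argv[1:4]))
E
python3 tgt.py 0 0 40
```

```text
TCP target [0.553  0.0461 0.1917]
t 6.475 turn [ 0.051  -0.3023 -0.2569] shift [ 0.1648 -0.2257 -0.0412]Traceback (most recent call last):
  File "tgt.py", line 13, in <module>
    if __name__=="__main__": go(*map(float,sys.argv[1:4]))
                             ~~^^^^^^^^^^^^^^^^^^^^^^^^^^^
  File "tgt.py", line 12, in go
    lo=s["eef_pos"]+Rc@np.array(O); print("lamp now (deck at stud, mm)",((lo-np.array(foot))@Dk*1000).round(2),"lampR err deg",np.degrees((R.from_matrix(Rc)*Rt.inv()).as_rotvec()).round(2),"F",s["force"].round(2),'w',s["width"].round(4), 't',s["t"])
                                                                                                                                                                                                                         ^^^^^^^^^^^^^^^^
AttributeError: 'float' object has no attribute 'round'
```

Emit:
play_rows(targets=[[0,0,0,0,0,0.02,0.4],[0,0,-0.043,0.0206,-0.028,0,0.4],[0,0,-0.043,0.0206,-0.028,0,0.4],[0,0,-0.043,0.0206,-0.028,0,0.4],[0,0,-0.043,0.0206,-0.028,0,0.4],[0,-0.07,-0.043,0.0206,-0.028,0,0.4],[0,-0.07,-0.043,0.0206,-0.028,0,0.4],[0,-0.07,0,0.0206,-0.028,0,0.4],[0,-0.07,0,0.0206,-0.028,0,0.4],[0,0,0,0,0,0,0.4]])

```text
t: 7.72
eef_pos: [0.5451, 0.0347, 0.2292]
ee_rot: [3.111, -0.241, 0.017]
force: [-0.9, 0.1, -5.0]
width: 0.0456
```

```bash
sed -i 's/s\["width"\].round(4)/s["width"]/' tgt.py; python3 tgt.py 0 0 40
```

```text
TCP target [0.553  0.0461 0.1917]
t 7.725 turn [ 0.031  -0.0552  0.0158] shift [ 0.0078  0.0114 -0.0375]
lamp now (deck at stud, mm) [  1.86 -12.3   75.24] lampR err deg [-1.77  3.16 -0.9 ] F [-0.89  0.12 -5.01] w 0.045637806193842834 t 7.725
```

Emit:
play_rows(targets=[[0.031,-0.055,0.016,0.008,0.0115,-0.02,0.4],[0,0,0,0,0,0,0.4]])

```text
t: 7.98
eef_pos: [0.5508, 0.0453, 0.2051]
ee_rot: [3.14, -0.29, 0.024]
force: [0.1, -0.8, -3.6]
width: 0.0456
```

```bash
python3 tgt.py 0 0 40; python3 snap.py w5
python3 - <<'E'
import cv2
im=cv2.imread("pics/w5.png");cv2.imwrite("pics/w5c.png",cv2.resize(im[30:280,180:390],None,fx=2.4,fy=2.4,interpolation=cv2.INTER_CUBIC))
E
```

```text
TCP target [0.553  0.0461 0.1917]
t 7.975 turn [ 0.0019 -0.0066  0.0011] shift [ 0.0021  0.0008 -0.0134]
lamp now (deck at stud, mm) [ 1.71 -0.81 53.11] lampR err deg [-0.11  0.38 -0.06] F [ 0.09 -0.79 -3.57] w 0.04558506473639168 t 7.975
7.975 [0.5508 0.0453 0.2051] [ 3.1397 -0.29    0.0237] [ 0.09 -0.79 -3.57] 0.04558506473639168
```

View pics/w5c.png

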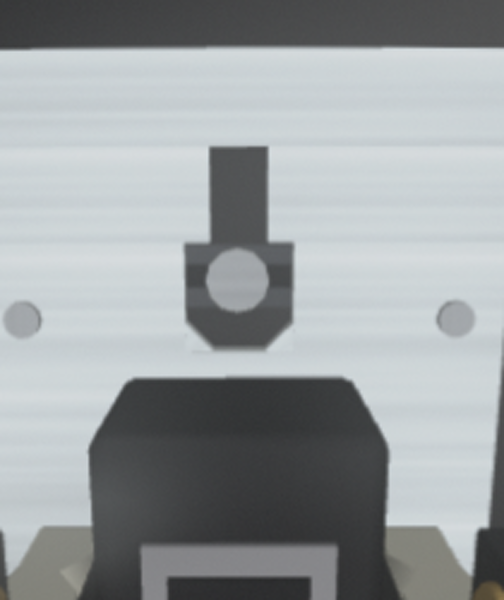

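The stud head shows in the hole at crop (238,280), with the hole at x 186–294. Measuring the remaining offset in the tool frame.

```bash
cat > eye.py <<'E'
import pickle,sys
from h import *
def stud(tag,h,box=(258,300,128,172),thr=None):
    s,im,d,P=pickle.load(open(f"pics/{tag}.pkl","rb"));T=np.array(P["hand_eye"])
    x0,x1,y0,y1=box;g=cv2.cvtColor(im,cv2.COLOR_BGR2GRAY)[y0:y1,x0:x1]
    t,b=cv2.threshold(g,0 if thr is None else thr,255,cv2.THRESH_BINARY|(cv2.THRESH_OTSU if thr is None else 0))
    nl,lab,st,ce=cv2.connectedComponentsWithStats(b)
    for i in range(1,nl):
        if st[i,4]<80: continue
        px=(ce[i][0]+x0,ce[i][1]+y0)
        q=hit([px],P,T,np.array([0,0,1.]),[0,0,(22.4+h-12)/1000])[0]*1000
        print('comp',px,st[i],'tool xy',q.round(2),'depth diam est px',2*np.sqrt(st[i,4]/np.pi),'stud rel hole (lamp x,tool y)',(q-[55.4,1.0,0])[:2].round(2))
if __name__=="__main__": stud(sys.argv[1],float(sys.argv[2]))
E
python3 eye.py w5 53.1
python3 - <<'E'
import pickle;from h import *
s,im,d,P=pickle.load(open("pics/w5.pkl","rb"));W=cloud(d,P,np.array(P["hand_eye"]))
print(W[144:150,276:282].reshape(-1,3).mean(0),W[110:120,275:281].reshape(-1,3).mean(0),W[60:70,230:330].reshape(-1,3).mean(0))
E
```

```text
comp (np.float64(278.47222222222223), np.float64(146.2722222222222)) [  8   5  26  27 540] tool xy [54.06  0.11 63.5 ] depth diam est px 26.221162334209897 stud rel hole (lamp x,tool y) [-1.34 -0.89]
[0.05398142 0.00013063 0.06298734] [ 0.07204033 -0.00048659  0.07476648] [0.09444413 0.00062401 0.01678723]
```

Vision (−1.3, +0.9 mm) and kinematics (−1.7, +0.8 mm) agree on the correction. Descending to about 20 mm above the slope.

```bash
python3 tgt.py 0.2 0 22
```

```text
TCP target [0.5584 0.0462 0.1745]
t 8.025 turn [ 0.0018 -0.0049  0.0006] shift [ 0.0064  0.0004 -0.0321]
lamp now (deck at stud, mm) [ 3.33 -0.31 54.34] lampR err deg [-0.1   0.28 -0.03] F [ 0.02 -0.65 -4.03] w 0.04585875509321439 t 8.025
```

Emit:
play_rows(targets=[[0.002,-0.005,0.001,0.0035,0.0005,-0.016,0.4],[0,0,0,0.003,0,-0.012,0.4],[0,0,0,0,0,0,0.4],[0,0,0,0,0,0,0.4]])

```text
t: 8.52
eef_pos: [0.56, 0.0474, 0.1798]
ee_rot: [3.14, -0.295, 0.027]
force: [-0.1, -0.1, -3.7]
width: 0.0462
```

```bash
python3 tgt.py 0 0 18;python3 snap.py w6; python3 eye.py w6 22;python3 tgt.py 0 0 18
python3 - <<'E'
import pickle;from h import *
im=cv2.imread("pics/w6.png");cv2.imwrite("pics/w6c.png",cv2.resize(im[30:280,180:390],None,fx=2.4,fy=2.4,interpolation=cv2.INTER_CUBIC))
s,im,d,P=pickle.load(open("pics/w6.pkl","rb"));W=cloud(d,P,np.array(P["hand_eye"]))
print(W[144:148,276:282].reshape(-1,3).mean(0),W[110:120,275:281].reshape(-1,3).mean(0),W[60:70,230:330].reshape(-1,3).mean(0))
E
```

```text
TCP target [0.5594 0.0462 0.1706]
t 8.525 turn [ 0.0019 -0.0013 -0.0016] shift [-0.0006 -0.0012 -0.0092]
lamp now (deck at stud, mm) [ 3.29  1.23 26.49] lampR err deg [-0.11  0.07  0.09] F [-0.06 -0.11 -3.65] w 0.04617269797939173 t 8.525
8.525 [0.56   0.0474 0.1798] [ 3.1397 -0.2954  0.0265] [-0.06 -0.11 -3.65] 0.04617269797939173
comp (np.float64(282.3685756240822), np.float64(155.41116005873715)) [ 10  13  30  30 681] tool xy [52.81  2.15 32.4 ] depth diam est px 29.44615645486938 stud rel hole (lamp x,tool y) [-2.59  1.15]
TCP target [0.5594 0.0462 0.1706]
t 8.575 turn [ 0.0017 -0.0011 -0.0016] shift [-0.0006 -0.0012 -0.0092]
lamp now (deck at stud, mm) [ 3.3   1.26 26.52] lampR err deg [-0.1   0.07  0.09] F [ 0.21  0.5  -3.43] w 0.04581427810668276 t 8.575
[0.05817276 0.00018876 0.02879522] [ 0.07269886 -0.00036204  0.04512764] [0.09448168 0.00070307 0.01713976]
```

View pics/w6c.png

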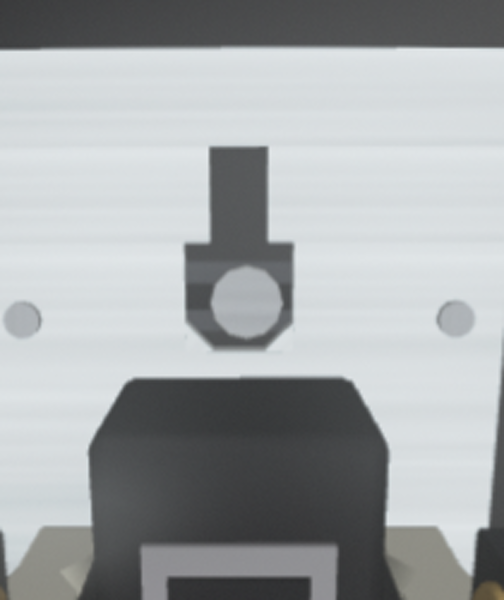

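```bash
python3 eye.py w6 26.5
```

```text
comp (np.float64(282.3685756240822), np.float64(155.41116005873715)) [ 10  13  30  30 681] tool xy [52.21  2.19 36.9 ] depth diam est px 29.44615645486938 stud rel hole (lamp x,tool y) [-3.19  1.19]
```

```bash
python3 tgt.py 0 0 16
```

```text
TCP target [0.56   0.0462 0.1687]
t 8.575 turn [ 0.0017 -0.0011 -0.0016] shift [-0.0001 -0.0012 -0.0111]
lamp now (deck at stud, mm) [ 3.3   1.26 26.52] lampR err deg [-0.1   0.07  0.09] F [ 0.21  0.5  -3.43] w 0.04581427810668276 t 8.575
```

Emit:
play_rows(targets=[[0.002,-0.001,-0.002,0,-0.001,-0.011,0.4],[0,0,0,0,0,0,0.4],[0,0,0,0,0,0,0.4]])

```text
t: 8.95
eef_pos: [0.5602, 0.0464, 0.1689]
ee_rot: [-3.141, -0.298, 0.023]
force: [0.5, 0.2, -3.9]
width: 0.0459
```

```bash
python3 tgt.py 0 0 13;python3 snap.py w7; python3 tgt.py 0 0 13; python3 eye.py w7 17;python3 - <<'E'
import cv2
im=cv2.imread("pics/w7.png");cv2.imwrite("pics/w7c.png",cv2.resize(im[30:280,180:390],None,fx=2.4,fy=2.4,interpolation=cv2.INTER_CUBIC))
E
```

```text
TCP target [0.5609 0.0463 0.1659]
t 8.95 turn [-0.0009  0.0009  0.0006] shift [ 0.0006 -0.0001 -0.003 ]
lamp now (deck at stud, mm) [ 0.3   0.14 16.11] lampR err deg [ 0.05 -0.05 -0.03] F [ 0.54  0.19 -3.91] w 0.045864315356561325 t 8.95
8.95 [0.5602 0.0464 0.1689] [-3.1407 -0.2976  0.0235] [ 0.54  0.19 -3.91] 0.045864315356561325
TCP target [0.5609 0.0463 0.1659]
t 9.0 turn [-0.0008  0.0006  0.0007] shift [ 0.0008 -0.0001 -0.0029]
lamp now (deck at stud, mm) [ 0.09  0.05 16.01] lampR err deg [ 0.05 -0.03 -0.04] F [-0.2  -0.27 -3.39] w 0.045861784711458485 t 9.0
comp (np.float64(280.36883116883115), np.float64(152.04415584415585)) [  7   9  32  31 770] tool xy [55.14  1.11 27.4 ] depth diam est px 31.311251163856024 stud rel hole (lamp x,tool y) [-0.26  0.11]
```

View pics/w7c.png

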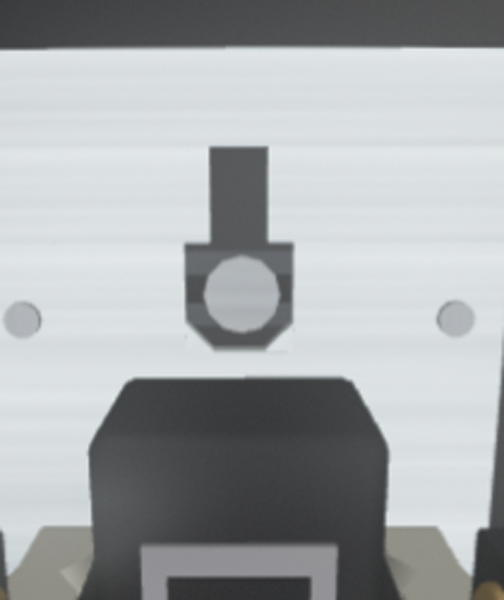

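Centred to within 0.3 mm, with the plate's underside about 4 mm above the head. Going down along the normal in small steps, watching the force.

Emit:
play_rows(targets=[[0,0,0,0.0015,0,-0.0048,0.4],[0,0,0,0,0,0,0.4]])

```text
t: 9.25
eef_pos: [0.5617, 0.0464, 0.1638]
ee_rot: [-3.141, -0.298, 0.023]
force: [-1.7, 0.3, -4.1]
width: 0.0457
```

```bash
python3 tgt.py 0 0 6
```

```text
TCP target [0.5629 0.0463 0.1592]
t 9.25 turn [-0.001   0.0009  0.0006] shift [ 0.0012 -0.0001 -0.0047]
lamp now (deck at stud, mm) [ 0.27  0.08 10.86] lampR err deg [ 0.06 -0.05 -0.04] F [-1.65  0.29 -4.06] w 0.045746814259047294 t 9.25
```

Emit:
play_rows(targets=[[-0.001,0.001,0.001,0.001,0,-0.004,0.4],[0,0,0,0,0,0,0.4]])

```text
t: 9.5
eef_pos: [0.5628, 0.0464, 0.1595]
ee_rot: [3.141, -0.297, 0.025]
force: [-0.3, -0.1, -3.7]
width: 0.0459
```

```bash
python3 tgt.py 0 0 3; python3 snap.py w8; python3 eye.py w8 6.6;python3 - <<'E'
import cv2
im=cv2.imread("pics/w8.png");cv2.imwrite("pics/w8c.png",cv2.resize(im[30:280,180:390],None,fx=2.4,fy=2.4,interpolation=cv2.INTER_CUBIC))
E
```

```text
TCP target [0.5638 0.0463 0.1563]
t 9.5 turn [ 0.0001 -0.0002 -0.0004] shift [ 0.0009 -0.0001 -0.0032]
lamp now (deck at stud, mm) [0.04 0.11 6.36] lampR err deg [-0.01  0.01  0.03] F [-0.3  -0.12 -3.72] w 0.045863694858636436 t 9.5
9.5 [0.5628 0.0464 0.1595] [ 3.1414 -0.2965  0.0248] [-0.3  -0.12 -3.72] 0.045863694858636436
comp (np.float64(280.22817229336437), np.float64(154.1850989522701)) [  6  10  33  33 859] tool xy [55.44  1.02 17.  ] depth diam est px 33.0713285026094 stud rel hole (lamp x,tool y) [0.04 0.02]
```

View pics/w8c.png

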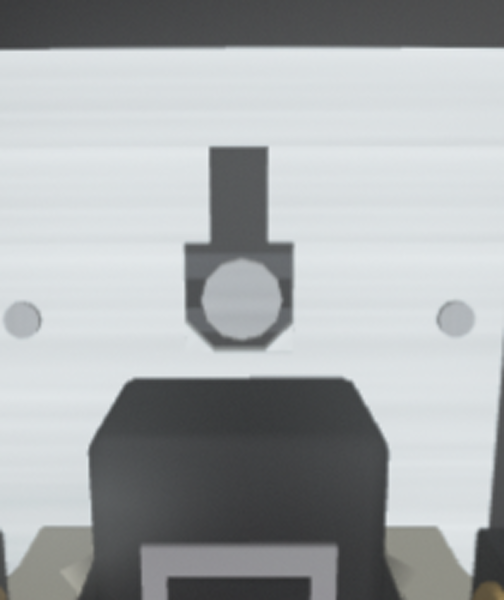

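Dead centre with the head in the hole and no contact force. Continuing to the slope in small steps.

Emit:
play_rows(targets=[[0,0,0,0.0009,0,-0.003,0.4],[0,0,0,0,0,0,0.4]])

```text
t: 9.8
eef_pos: [0.564, 0.0465, 0.1567]
ee_rot: [-3.141, -0.297, 0.025]
force: [-0.9, -1.2, -3.7]
width: 0.046
```

```bash
python3 tgt.py 0 0 0
```

```text
TCP target [0.5647 0.0464 0.1534]
t 9.8 turn [-0.0001  0.0003 -0.0005] shift [ 0.0007 -0.0002 -0.0032]
lamp now (deck at stud, mm) [0.32 0.2  3.3 ] lampR err deg [ 0.01 -0.02  0.03] F [-0.91 -1.16 -3.65] w 0.045953789687514825 t 9.8
```

Emit:
play_rows(targets=[[0,0,0,0.0003,0,-0.0015,0.4],[0,0,0,0,0,0,0.4]])

```text
t: 10.05
eef_pos: [0.5644, 0.0465, 0.1551]
ee_rot: [-3.142, -0.297, 0.025]
force: [0.2, 0.6, -3.3]
width: 0.0463
```

```bash
python3 tgt.py 0 0 0
```

```text
TCP target [0.5647 0.0464 0.1534]
t 10.05 turn [-0.0001  0.0004 -0.0005] shift [ 0.0003 -0.0002 -0.0017]
lamp now (deck at stud, mm) [0.2  0.2  1.71] lampR err deg [ 0.   -0.02  0.03] F [ 0.21  0.61 -3.25] w 0.04632032072353415 t 10.05
```

Emit:
play_rows(targets=[[0,0,0,0.0002,0,-0.001,0.4],[0,0,0,0,0,0,0.4]])

```text
t: 10.3
eef_pos: [0.5647, 0.0466, 0.1542]
ee_rot: [-3.141, -0.297, 0.025]
force: [-0.1, 0.4, -3.0]
width: 0.0458
```

```bash
python3 tgt.py 0 0 0
```

```text
TCP target [0.5647 0.0464 0.1534]
t 10.3 turn [-0.0002  0.0007 -0.0006] shift [-0.     -0.0002 -0.0008]
lamp now (deck at stud, mm) [0.25 0.25 0.79] lampR err deg [ 0.01 -0.04  0.03] F [-0.06  0.41 -2.95] w 0.045754573744432266 t 10.3
```

Emit:
play_rows(targets=[[0,0,0,0.0001,-0.0002,-0.0008,0.4],[0,0,0,0,0,0,0.4]])

```text
t: 10.55
eef_pos: [0.5648, 0.0464, 0.1539]
ee_rot: [-3.141, -0.298, 0.025]
force: [-2.9, 0.2, -0.8]
width: 0.0455
```

```bash
python3 tgt.py 0 0 0
```

```text
TCP target [0.5647 0.0464 0.1534]
t 10.55 turn [-0.0005  0.0016 -0.001 ] shift [-0.0002 -0.0001 -0.0005]
lamp now (deck at stud, mm) [0.36 0.15 0.52] lampR err deg [ 0.03 -0.09  0.06] F [-2.9   0.22 -0.8 ] w 0.045501291071366926 t 10.55
```

Contact with the slope registered at about 0.5 mm in my frame, with light force, so the plate lies on the slope. Now sliding down the slope within the 2 mm looseness.

Emit:
play_rows(targets=[[0,0.001,-0.001,-0.0041,-0.0002,-0.0008,0.4],[0,0,0,0,0,0,0.4]])

```text
t: 10.8
eef_pos: [0.5603, 0.0461, 0.1529]
ee_rot: [-3.141, -0.297, 0.024]
force: [-0.8, -0.5, -2.9]
width: 0.0456
```

```bash
python3 tgt.py -10 0 1
```

```text
TCP target [0.5548 0.0461 0.1515]
t 10.8 turn [-0.0004  0.0001  0.0004] shift [-0.0055  0.     -0.0014]
lamp now (deck at stud, mm) [-4.35 -0.18  0.76] lampR err deg [ 0.02 -0.01 -0.02] F [-0.75 -0.48 -2.86] w 0.04557192887162622 t 10.8
```

Emit:
play_rows(targets=[[0,0,0,-0.0038,0.0001,-0.0009,0.4],[0,0,0,0,0,0,0.4]])

```text
t: 11.05
eef_pos: [0.5561, 0.0461, 0.1516]
ee_rot: [-3.141, -0.296, 0.024]
force: [-0.6, -0.6, -3.8]
width: 0.0459
```

```bash
python3 tgt.py -12 0 1
```

```text
TCP target [0.5529 0.0461 0.1509]
t 11.05 turn [-0.0002 -0.0003  0.0005] shift [-0.0032 -0.0001 -0.0008]
lamp now (deck at stud, mm) [-8.76 -0.04  0.78] lampR err deg [ 0.01  0.02 -0.03] F [-0.63 -0.56 -3.83] w 0.04588638803168596 t 11.05
```

Emit:
play_rows(targets=[[0,0,0,-0.0038,0,-0.001,0.4],[0,0,0,0,0,0,0.4]])

```text
t: 11.3
eef_pos: [0.5519, 0.0461, 0.1505]
ee_rot: [-3.141, -0.296, 0.024]
force: [-0.4, -0.7, -4.1]
width: 0.0458
```

```bash
python3 tgt.py -18 0 1; python3 snap.py w9;python3 - <<'E'
import cv2
im=cv2.imread("pics/w9.png");cv2.imwrite("pics/w9c.png",cv2.resize(im[30:280,180:390],None,fx=2.4,fy=2.4,interpolation=cv2.INTER_CUBIC))
E
```

```text
TCP target [0.5472 0.0459 0.1491]
t 11.3 turn [-0.0002 -0.0005  0.0005] shift [-0.0048 -0.0002 -0.0014]
lamp now (deck at stud, mm) [-13.04   0.06   0.88] lampR err deg [ 0.01  0.03 -0.03] F [-0.37 -0.67 -4.1 ] w 0.04578085042609142 t 11.3
11.3 [0.5519 0.0461 0.1505] [-3.1414 -0.2962  0.0237] [-0.37 -0.67 -4.1 ] 0.04578085042609142
```

View pics/w9c.png

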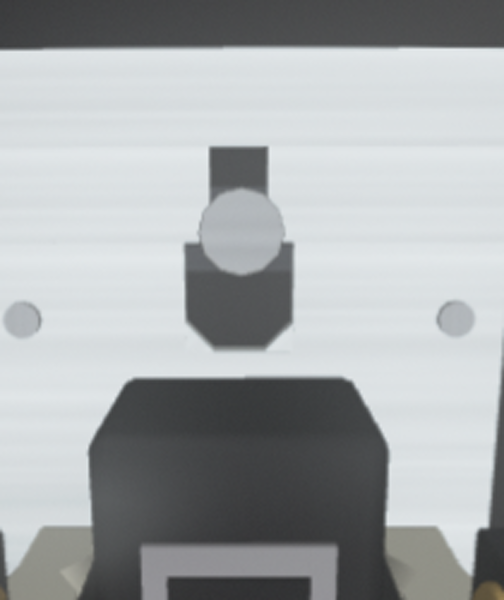

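The stud has entered the slot and sits about 0.6 mm to the right of the slot's centre line. Nudging −0.5 mm in y and sliding on.

Emit:
play_rows(targets=[[0,0,0,-0.0038,-0.0006,-0.0011,0.4],[0,0,0,0,0,0,0.4]])

```text
t: 11.6
eef_pos: [0.5482, 0.0456, 0.1494]
ee_rot: [-3.141, -0.297, 0.024]
force: [-0.3, -0.1, -3.7]
width: 0.0457
```

```bash
python3 tgt.py -20 -0.5 1
```

```text
TCP target [0.5453 0.0454 0.1485]
t 11.6 turn [-0.0003 -0.0001  0.0004] shift [-0.0029 -0.0002 -0.0009]
lamp now (deck at stud, mm) [-16.93  -0.35   1.  ] lampR err deg [ 0.02  0.01 -0.02] F [-0.35 -0.13 -3.68] w 0.0456576058342076 t 11.6
```

Emit:
play_rows(targets=[[0,0,0,-0.003,0,-0.001,0.4],[0,0,0,0,0,0,0.4]])

```text
t: 11.85
eef_pos: [0.545, 0.0456, 0.1484]
ee_rot: [-3.141, -0.297, 0.024]
force: [0.4, 0.5, -3.9]
width: 0.0457
```

```bash
python3 tgt.py -23 -0.4 1
```

```text
TCP target [0.5424 0.0454 0.1477]
t 11.85 turn [-0.0003 -0.0001  0.0004] shift [-0.0026 -0.0002 -0.0007]
lamp now (deck at stud, mm) [-20.28  -0.28   0.94] lampR err deg [ 0.02  0.   -0.02] F [ 0.42  0.46 -3.88] w 0.04565112482152324 t 11.85
```

Emit:
play_rows(targets=[[0,0,0,-0.002,-0.0001,-0.0008,0.4],[0,0,0,0,0,0,0.4]])

```text
t: 12.1
eef_pos: [0.5429, 0.0456, 0.1476]
ee_rot: [-3.141, -0.297, 0.024]
force: [-0.2, 0.0, -3.2]
width: 0.0461
```

```bash
python3 tgt.py -24 -0.4 1
```

```text
TCP target [0.5414 0.0454 0.1474]
t 12.1 turn [-0.0004  0.0001  0.0004] shift [-0.0015 -0.0002 -0.0003]
lamp now (deck at stud, mm) [-22.48  -0.29   0.82] lampR err deg [ 0.02 -0.   -0.02] F [-0.24  0.03 -3.21] w 0.04607920948721545 t 12.1
```

Emit:
play_rows(targets=[[0,0,0,-0.0012,-0.0001,-0.0005,0.4],[0,0,0,0,0,0,0.4]])

```text
t: 12.35
eef_pos: [0.5418, 0.0455, 0.1472]
ee_rot: [-3.141, -0.297, 0.024]
force: [-0.5, -0.4, -4.3]
width: 0.0454
```

```bash
python3 tgt.py -24 -0.4 1
```

```text
TCP target [0.5414 0.0454 0.1474]
t 12.35 turn [-0.0005  0.0003  0.0003] shift [-0.0003 -0.0001  0.0002]
lamp now (deck at stud, mm) [-23.75  -0.29   0.74] lampR err deg [ 0.03 -0.01 -0.02] F [-0.52 -0.39 -4.28] w 0.04542109770982793 t 12.35
```

Emit:
play_rows(targets=[[0,0,0,-0.001,-0.0001,-0.0005,0.4],[0,0,0,0,0,0,0.4]])

```text
t: 12.6
eef_pos: [0.5411, 0.0456, 0.1469]
ee_rot: [-3.141, -0.298, 0.024]
force: [1.0, -0.4, -4.0]
width: 0.046
```

```bash
python3 tgt.py -24 -0.4 0.5; python3 snap.py w10;python3 - <<'E'
import cv2
im=cv2.imread("pics/w10.png");cv2.imwrite("pics/w10c.png",cv2.resize(im[30:280,180:390],None,fx=2.4,fy=2.4,interpolation=cv2.INTER_CUBIC))
E
```

```text
TCP target [0.5416 0.0454 0.1469]
t 12.6 turn [-0.0007  0.001   0.0001] shift [ 0.0005 -0.0002 -0.    ]
lamp now (deck at stud, mm) [-24.42  -0.19   0.72] lampR err deg [ 0.04 -0.06 -0.01] F [ 1.   -0.43 -4.  ] w 0.04603480250783163 t 12.6
12.6 [0.5411 0.0456 0.1469] [-3.1408 -0.2977  0.024 ] [ 1.   -0.43 -4.  ] 0.04603480250783163
```

View pics/w10c.png

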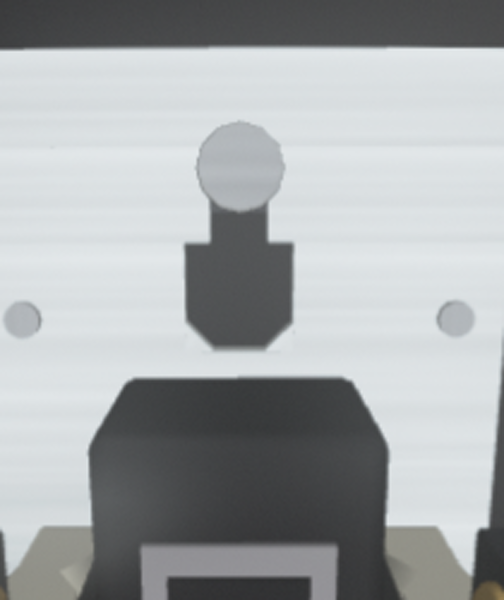

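Emit:
play_rows(targets=[[0,0,0,-0.0008,0,-0.0005,0.4],[0,0,0,-0.0003,0,-0.0002,0.4]])

```text
t: 12.9
eef_pos: [0.5409, 0.0459, 0.1468]
ee_rot: [-3.14, -0.299, 0.024]
force: [2.7, -1.0, -4.1]
width: 0.0458
```

```bash
python3 tgt.py -24 -0.4 0.5
```

```text
TCP target [0.5416 0.0454 0.1469]
t 12.9 turn [-0.0013  0.0026  0.0001] shift [ 0.0007 -0.0005  0.0001]
lamp now (deck at stud, mm) [-24.6    0.12   0.78] lampR err deg [ 0.08 -0.15 -0.  ] F [ 2.72 -1.05 -4.08] w 0.045827005799842536 t 12.9
```

Position has stalled at −24.6 mm with 2.7 N back force, so the stud is home. Settling the plate down and releasing.

Emit:
play_rows(targets=[[-0.001,0.002,0,0.0003,0,-0.0003,0.4],[0,0,0,0,0,0,0.4]], grip_force=10)

```text
t: 13.15
eef_pos: [0.5411, 0.0459, 0.1465]
ee_rot: [-3.141, -0.297, 0.024]
force: [1.5, -0.1, -2.5]
width: 0.0456
```

Emit:
play_rows(targets=[[0,0,0,0,0,0,0.55],[0,0,0,0,0,0,0.7],[0,0,0,0,0,0,0.9],[0,0,0,0,0,0,1]])

```text
t: 13.65
eef_pos: [0.5416, 0.0463, 0.1473]
ee_rot: [-3.141, -0.299, 0.025]
force: [0.4, -0.1, 0.6]
width: 0.0725
```

```bash
python3 tgt.py -24 -0.4 0.5
```

```text
TCP target [0.5416 0.0454 0.1469]
t 13.65 turn [-0.0008  0.0018 -0.0007] shift [ 0.     -0.0009 -0.0004]
lamp now (deck at stud, mm) [-23.83   0.58   1.01] lampR err deg [ 0.05 -0.1   0.04] F [ 0.42 -0.06  0.55] w 0.07253453358271889 t 13.65
```

Released. Waiting for the full opening, then retreating along the normal.

Emit:
play_rows(targets=[[0,0,0,0,0,0,1],[0,0,0,0,0,0,1],[0,0,0,-0.003,0,0.01,1],[0,0,0,-0.007,0,0.022,1],[0,0,0,-0.013,0,0.043,1],[0,0,0,-0.013,0,0.043,1],[0,0,0,0,0,0,1],[0,0,0,0,0,0,1]])

```text
t: 14.65
eef_pos: [0.5029, 0.0461, 0.2714]
ee_rot: [-3.139, -0.299, 0.025]
force: [-1.0, -0.3, -0.7]
width: 0.0877
```

```bash
python3 snap.py w11; python3 snap.py s11 scene
python3 - <<'E'
import pickle;from h import *
s,im,d,P=pickle.load(open("pics/w11.pkl","rb"));T=T_cam(P,s);W=cloud(d,P,T)
cv2.imwrite("pics/w11c.png",cv2.resize(im[30:300,150:410],None,fx=2.2,fy=2.2,interpolation=cv2.INTER_CUBIC))
E
```

```text
14.65 [0.5029 0.0461 0.2714] [-3.1391 -0.2986  0.0251] [-0.99 -0.35 -0.67] 0.08768668418875919
14.7 [0.5031 0.0461 0.2715] [-3.1394 -0.2988  0.0252] [-0.   -0.1   1.09] 0.08767100622992184
```

View pics/w11c.png

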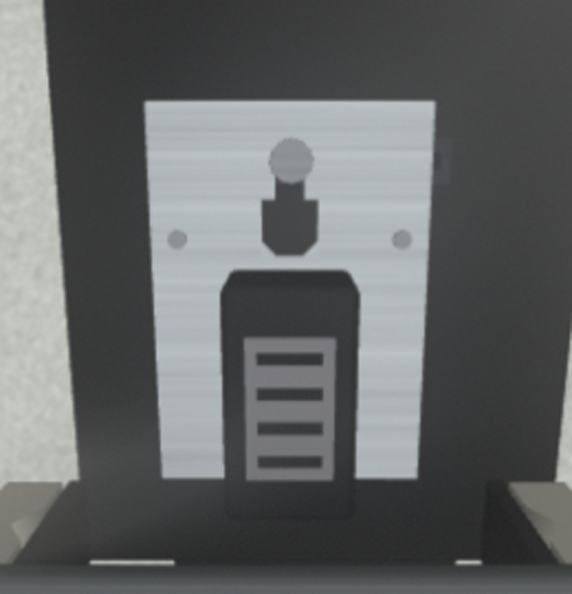

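View pics/s11.png

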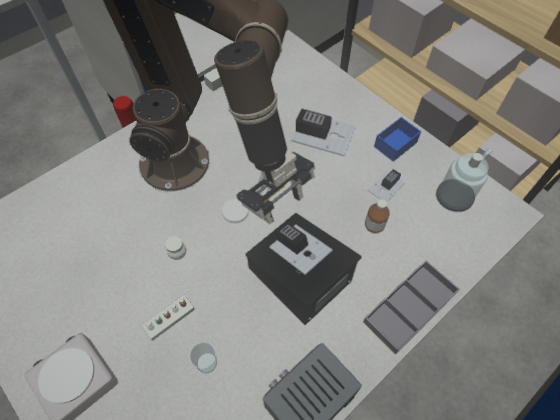

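The lamp lies on the slope with the stud at the slot's end, and the bystanders haven't moved. Numeric check before handing in.

Run:
```python
import pickle;from h import *
s,im,d,P=pickle.load(open("pics/w11.pkl","rb"));T=T_cam(P,s);W=cloud(d,P,T)
f=lambda x,y:(150+x/2.2-.3,30+y/2.2-.3)
def fit(p):
    c=p.mean(0);n=np.linalg.svd(p-c,full_matrices=False)[2][2];return n*np.sign(n[2]),c
pl=np.r_[W[80:100,222:260].reshape(-1,3),W[80:100,300:340].reshape(-1,3),W[150:235,228:245].reshape(-1,3),W[150:235,318:333].reshape(-1,3)]
n,c=fit(pl)
dk=np.r_[W[35:68,200:370].reshape(-1,3),W[100:230,193:212].reshape(-1,3),W[110:230,355:375].reshape(-1,3)];n2,c2=fit(dk)
print('plate n',n,'deck n',n2,'angle',np.arccos(n@n2),'plate top above deck',((pl-c2)@n2).mean()*1000)
q=lambda pts,h: hit([f(*p) for p in pts],P,T,n2,c2+h*n2)
hole=q([(262,200),(318,200)],.005); e=q([(146,101),(435,101)],.005); se=q([(290,160.5)],.012)[0]
Dk=R.from_euler("xyz",[0,-.2967,.0243]).as_matrix()
print('hole step mid rel stud',((hole.mean(0)-(se))@Dk*1000).round(2),'-> origin x',((hole.mean(0)-se)@Dk*1000)[0]-10.5,'from end',((e.mean(0)-se)@Dk*1000)[0]-45)
v=hole[0]-hole[1];print('yaw plate end edge rel',[np.degrees(np.arctan2(-w[0],w[1])) for w in (e[0]-e[1],v)],'deck 1.4')
```

```text
plate n [-0.31309085 -0.00797313  0.94968971] deck n [-0.2965038  -0.00823227  0.95499619] angle 0.0174173451835513 plate top above deck 4.4750196172658825
hole step mid rel stud [-13.9   -0.06  -7.06] -> origin x -24.400813373871905 from end -24.336584831801133
yaw plate end edge rel [np.float64(1.4574162283688656), np.float64(1.4596853346739944)] deck 1.4
```

Origin about 24.4 mm below the stud (20.5–27 allowed), plate top 4.5 mm above the slope for a 5 mm plate, tilt at most 0.017 rad, yaw error about 0.1°. Handing in.

```bash
python3 -c "
from station import *
print(job_done())"
```

```text
the job is handed in; nothing more can be done
None
```

The lamp is mounted on the viewing box: the stud is home at the end of the slot, the gripper is clear, and I handed the job in at about 14.7 s. `job_done()` gives no verdict, so what follows is from my own measurements.

**What I did:** I picked the middle of the three lamps, whose plate measured about 145 × 102 mm. The stud was about 12 mm to the +y side of the track's middle. I lowered the big hole over it, centred by the wrist camera to within 0.3 mm. I then slid the lamp down until it stalled at −24.6 mm with about 3 N of back force. The tool force never read more than about 5 N at any reading near the box, including the lamp's own weight.

**Last checks (wrist camera, after release):**

| Check | Measured | Allowed |
|---|---|---|
| Big hole below the track | 24.4 mm | 20.5–27 mm |
| Hole from the track's middle | about 12 mm | 24.5 mm |
| Plate off the slope | 0 within 1 mm (top at 4.5 mm, plate is 5 mm) | 3 mm |
| Plate square to the slope | within 0.002 rad | 0.10 rad |
| Plate tilt | 0.017 rad | 0.06 rad |

By eye in the last scene picture, the vial rack, bottle and beaker had not moved.

**What disagreed:**
- **Wrist depth:** over the bench it read about 2.4 mm high. Through the slot, one slope reading was about 4 mm off, so I used the arm's own position for height there.
- **Slope height:** contact came about 0.5 mm above my estimate.
- **Plate tilt:** the 0.017 rad is probably mostly depth noise.

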